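# Gauge a stud's thread and record the verdict

## Robot

A 6-joint arm with a two-finger parallel gripper is mounted at the origin on a cart in front of the work surface, level with it; the furniture and walls round the work are solid. World frame = base frame: x ahead of the robot, y to its left, z up, the work surface at z = 0. Lengths are in m, angles in rad, forces in N, time in s.
With the tool pointing down it reaches from about 0.325 to 0.75 m from the base axis. Payload 7.6 kg.
Tool frame: the origin (TCP) lies at the very end of the fingers, on their centre line; the grasp point (between the pads) lies 19 mm behind it; z points along the fingers, y is the direction in which the jaws open and shut (so a half turn about z gives the same grasp; the last joint's range is limited). The gripper opens to 85 mm and grips with 20 to 120 N. Pads are 22 mm wide; open, the fingers measure 114 mm over their backs; the gripper's body (76 mm by 85 mm) begins 54 mm behind the grasp point. The pads swing forward as they close: fully open they stand 13 mm farther back than shut.
Start: joints at [-1.296, 0.052, 1.401, -0, 1.689, -0.07], TCP at [0.177, -0.494, 0.231] pointing down, gripper open.
Joint ranges: [-2.9, 2.9], [-0.91, 2.17], [0.12, 2.37], [-1.06, 4.2], [0.26, 2.73], [-2.93, 2.93]. Speed limits (rad/s): [2.57, 2.57, 3.01, 3.14, 3.14, 3.14].

## Interface

Orientations are given as a unit quaternion [w, x, y, z].
In Python, from plant import arm, planner, optics, ticket, sensors gives the robot as it stands. Calls block until the motion is done:
- arm.move_ptp(position, orientation): joint-space move of the TCP to a pose.
- arm.move_l(position, rot=None, vel=0.15): straight line of the TCP; rot=None keeps the orientation; vel is the mean speed in m/s.
- arm.movej(angles): joint-space move.
- arm.gripper_to(opening, squeeze=None): finger opening in m; squeeze is the grip in N (None keeps the last); returns when the fingers have stopped.
- arm.hold(seconds).
- planner.solve_ik(position, orientation): joint angles nearest the present ones, or None.
- optics.grab_frame(name): name is "scene" or "side" or "wrist"; returns a dict with "pixels" (400x640x3 uint8, blue, green, red), "vfov" (degrees; the focal length in pixels is half the picture's height over the tangent of half this angle, whatever the lens; pixels are square), "cx", "cy" (the principal point, pixels), "camera_from_world" (4x4, takes a point from world to camera coordinates). Camera axes: x right, y down, z forward; pixel columns grow to the right and rows downward; lengths in m; the calibration is good to about 2 mm. A picture is of the moment at which its call begins. There is no depth.
A pose or a line that the arm cannot do raises arm.Unreachable and nothing moves.
- ticket.job_done(): hands the job in, once; it reports no verdict.
Readings, each from a call of its own:
- sensors.read_time_s(): time.
- sensors.read_joint_positions(): joint angles.
- sensors.read_joint_vel(): joint speeds.
- sensors.read_joint_efforts(): joint torques, N m.
- sensors.read_position(): TCP position.
- sensors.read_ee_rot(): TCP orientation.
- sensors.read_contact_force(): force on the tool from outside, world axes, zero at the start.
- sensors.read_wrist_torque(): the same for the moment, N m.
- sensors.read_finger_gap(): finger opening in m.
Only numpy, scipy, OpenCV 4.12 (cv2) and the standard library are available. Lean on these libraries where they do the work, as an engineer would, in place of code of your own. Each camera call takes 0.05 s, during which the arm holds its last target.

## Task

Wind the ring gauge down the stud by its crank, clockwise seen from above, counting the turns, until clear resistance rises and it is snug on the end of the thread; do not force it. Then record the result with the slider on the front of the block: all the way to the round mark if the gauge took two full turns or more before it seated, all the way to the square mark if it took fewer. Leave the gauge snug and the other things on the bench where they are.

Things in the scene. Friction and masses are not known exactly. Their poses are not given: they have to be found in the camera images.
- stand: fixed aluminium block 240 x 130 x 45 mm (its x, y, z); origin at the centre of its underside on the bench, top face 45 mm above the bench. The stud stands 60 mm from the centre along the block's +x (far from the robot), the slider's track lies 58 mm from it along -x (near the robot).
- gauge (a joint): turn of the ring gauge in rad, 0 at the start, growing clockwise seen from above (screwing down), 6.283 a full turn; each turn lowers the gauge and its crank by 5 mm. It seats after 1.05 to 1.55 turns on some studs, 2.05 to 2.55 on others. Let go when snug, it springs back a little and stays.
- gauge_centre (a point): steel knurled ring gauge, 56 mm across and 14 mm thick, started on the thread of the fixed vertical stud (18 mm thick, its top 82 mm above the bench); the point is the centre of the ring's top face, on the turning axis, 76 mm above the bench at the start. The stud stands clear through the ring.
- crank_mid (a point): black upright handle on the ring's arm, 14 mm thick and 60 mm high, its axis 48 mm from the turning axis; it spins freely about its own axis, so a gripper can hold it and go round without turning. The point is on its axis, 22 mm below its top; at the start it is 114 mm above the bench. It may stand at any side of the stud at the start.
- foot: underside of the ring gauge, out of sight in the block; seated, it presses on the end of the thread. Origin on the turning axis, at bench height at the start, sinking with the gauge. Running free, the crank drags about 2 N; from first touch the force at the crank climbs by about 10 N per rad of turn: snug is 5 to 12 N at the crank, over 14 N is forced.
- slider (a joint): position of the verdict slider along the block's y axis in m, 0 in the middle, from -0.03 to +0.03 (its end stops); it takes about 2 N to move and stays where it is left.
- slider_grip (a point): black upright tab of the slider, 12 mm (block's x) x 14 mm (block's y), reaching from 55 to 82 mm above the bench; the point is on its middle line, 68 mm above the bench.
- mark_round: round dark steel disc 18 mm across and 4 mm thick on the block's top, 50 mm from the middle of the slider's track, at one end of it: two turns or more. Origin at the centre of its underside. The slider at its end stop is 20 mm from the mark's centre. The two marks may be either way round.
- mark_square: square dark steel plate 18 x 18 x 4 mm on the block's top at the other end of the track, likewise: fewer than two turns. Origin at the centre of its underside.
- loupe: bystander: black standing loupe, 36 mm across, 34 mm high; origin at the centre of its underside
- objective_can: bystander: small white canister with grey lid, 39 mm across, 50 mm high; origin at the centre of its underside
- torch: bystander: white torch 114 mm long, 32 mm thick, lying; origin at its underside's centre

How it is judged:
By the outcome, as a careful person would: the job done as asked, in the order asked, and still so for the second after the job is handed in, with the robot touching nothing.
It also fails if it takes over 72 s, if anything falls off the work surface, if the arm or the gripper's body presses on something with over 40 N, if the wrist force passes 120 N, or if a joint passes its speed limit or range.

## Working session

There is one attempt and no reset: what is moved stays moved. The work goes in short steps, each a Python script; the robot and the scene stay as the last script left them, time stands still between calls to the robot, and variables do not carry over. Pictures are saved under pics/ and viewed, and the job is handed in when it is done.

```bash
ls; mkdir -p pics; python3 - <<'E'
from plant import arm, planner, optics, ticket, sensors
import cv2,numpy as np
for n in("scene","side","wrist"):
    f=optics.grab_frame(n); cv2.imwrite(f"pics/{n}0.png",f["pixels"])
    np.savez(f"pics/{n}0.npz",**f)
    print(n,f["vfov"],f["cx"],f["cy"],np.round(f["camera_from_world"],3).tolist())
print(sensors.read_time_s(),sensors.read_ee_rot(),sensors.read_contact_force())
E
```

```text
pics
scene 56.750805091292406 320.45366854796526 198.54904799222697 [[-0.806, -0.592, -0.019, 0.607], [-0.42, 0.594, -0.686, 0.206], [0.417, -0.545, -0.727, 0.79], [0.0, 0.0, 0.0, 1.0]]
side 50.583136612738045 323.1670996964087 195.1107320351344 [[0.923, -0.385, -0.0, -0.48], [-0.22, -0.526, -0.821, 0.282], [0.316, 0.758, -0.57, 0.579], [0.0, 0.0, 0.0, 1.0]]
wrist 67.3628844970639 325.6526211077129 203.22578273654426 [[0.338, -0.941, -0.002, -0.525], [-0.895, -0.322, 0.309, -0.04], [-0.291, -0.103, -0.951, 0.38], [0.0, 0.0, 0.0, 1.0]]
0.15 [-5.72440182e-04  9.85178508e-01  1.71531271e-01 -4.85389809e-05] [ 0.00472796 -0.57187709 -0.23495335]
```

View pics/scene0.png

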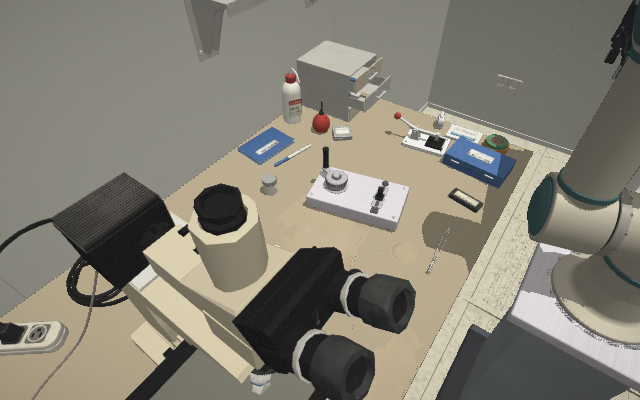

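View pics/side0.png

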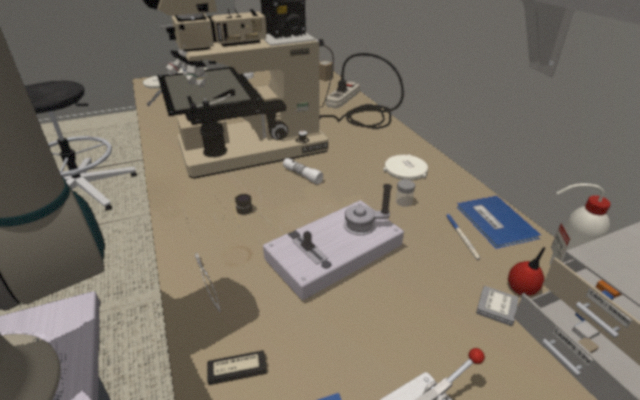

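View pics/wrist0.png

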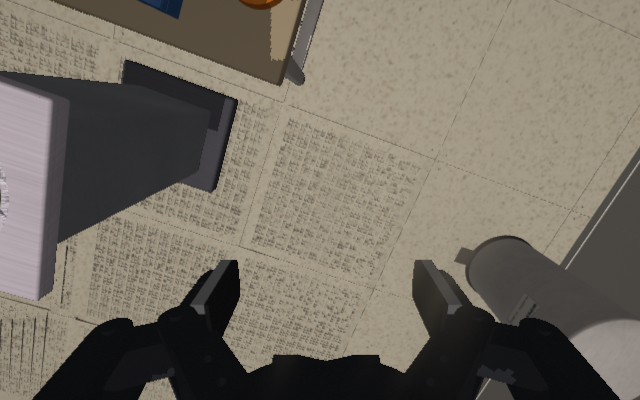

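The scene shows the white block around (358,198), with the ring at (336,180) and the crank handle at (325,158). The slider tab is near (380,192). In the side view the block is around (333,248), with the crank at (386,198) and the tab at (307,240). I'll zoom in to get exact pixels.

```bash
python3 - <<'E'
import cv2
a=cv2.imread("pics/scene0.png")[130:240,290:420]; b=cv2.imread("pics/side0.png")[170:300,250:420]
cv2.imwrite("pics/sc_z.png",cv2.resize(a,None,fx=5,fy=5,interpolation=cv2.INTER_CUBIC))
cv2.imwrite("pics/si_z.png",cv2.resize(b,None,fx=4.5,fy=4.5,interpolation=cv2.INTER_CUBIC))
E
```

```text
(no output)
```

View pics/sc_z.png

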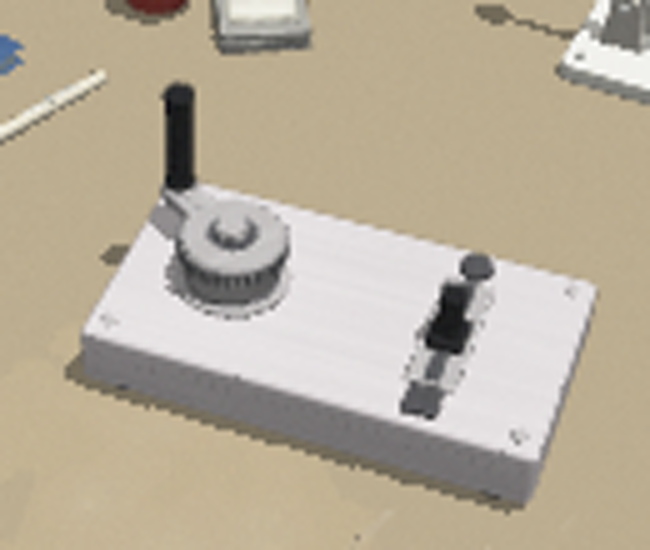

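View pics/si_z.png

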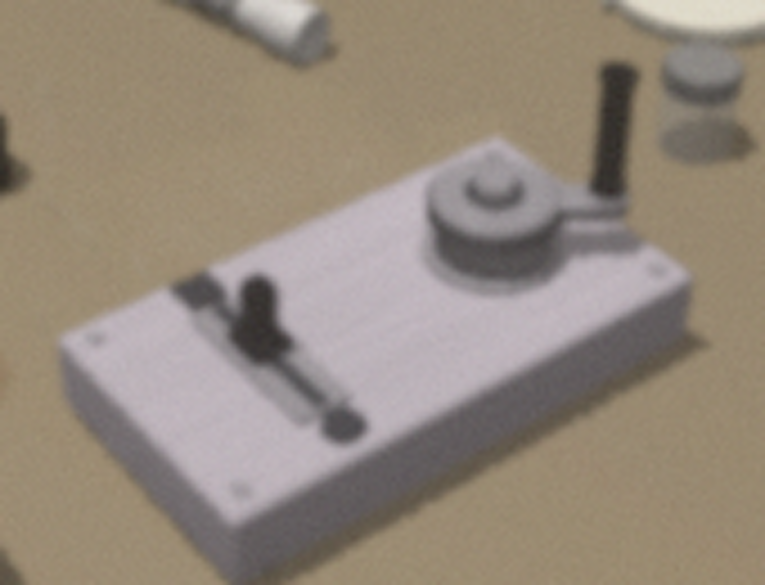

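```bash
cat > h.py <<'E'
import numpy as np, cv2
def cam(f):
    K=200/np.tan(np.radians(float(f["vfov"]))/2); return K,float(f["cx"]),float(f["cy"]),np.array(f["camera_from_world"])
def ray(f,u,v):
    k,cx,cy,T=cam(f); d=T[:3,:3].T@np.array([(u-cx)/k,(v-cy)/k,1]); o=-T[:3,:3].T@T[:3,3]; return o,d/np.linalg.norm(d)
def onz(f,u,v,z):
    o,d=ray(f,u,v); return o+d*(z-o[2])/d[2]
def tri(rs):
    A=sum(np.eye(3)-np.outer(d,d) for o,d in rs); b=sum((np.eye(3)-np.outer(d,d))@o for o,d in rs); return np.linalg.solve(A,b)
def proj(f,p):
    k,cx,cy,T=cam(f); q=T[:3,:3]@np.array(p)+T[:3,3]; return np.array([cx+k*q[0]/q[2],cy+k*q[1]/q[2]])
E
python3 - <<'E'
from h import *
np.set_printoptions(precision=4,suppress=True)
S=np.load("pics/scene0.npz");D=np.load("pics/side0.npz")
s=lambda u,v:(290+u/5,130+v/5); d=lambda u,v:(250+u/4.5,170+v/4.5)
P={"round":((478,264),(344,423),.049),"square":((421,400),(198,290),.049),"cA":((83,338),(500,138),.045),"cB":((597,288),(238,525),.045),"cC":((540,457),(62,345),.045),"cD":((195,183),(690,275),.045),
"tabtop":((456,290),(260,283),.082),"handtop":((179,92),(620,70),.136),"handbot":((180,187),(608,190),.076),"studtop":((234,225),(497,178),.082),"ring":((234,240),(495,200),.076)}
for k,(a,b,z) in P.items():
    print(k,tri([ray(S,*s(*a)),ray(D,*d(*b))]),onz(S,*s(*a),z)[:2],onz(D,*d(*b),z)[:2])
E
```

```text
round [0.5312 0.0138 0.0479] [0.5303 0.015 ] [0.5312 0.0129]
square [0.5069 0.112  0.0463] [0.5061 0.1141] [0.5058 0.1089]
cA [0.6751 0.1684 0.0393] [0.6689 0.1735] [0.674  0.1628]
cB [ 0.4763 -0.0135  0.0406] [ 0.473  -0.0086] [ 0.4767 -0.0169]
cC [0.4449 0.1062 0.0411] [0.4429 0.1095] [0.4449 0.1021]
cD [0.6975 0.0407 0.0439] [0.6906 0.0446] [0.7031 0.0423]
tabtop [0.5176 0.0673 0.0805] [0.5163 0.0689] [0.5178 0.0659]
handtop [0.6788 0.0752 0.1351] [0.6777 0.0763] [0.6784 0.0743]
handbot [0.6788 0.0762 0.0726] [0.6751 0.0799] [0.6779 0.0731]
studtop [0.6335 0.0918 0.0813] [0.6317 0.093 ] [0.6345 0.0917]
ring [0.6333 0.0915 0.0702] [0.629  0.0969] [0.6306 0.0853]
```

```bash
python3 - <<'E'
from h import *
np.set_printoptions(precision=3,suppress=True)
S=np.load("pics/scene0.npz");D=np.load("pics/side0.npz")
for n,u,v in [("mic L",187,170),("mic R",327,152),("stage front",170,110),("torch",303,170),("loupe",244,205),("can",405,195),("redball",526,280),("drawer corner",520,300),("calc",500,305)]:
    print(n,onz(D,u,v,0)[:2])
print("can",onz(S,270,190,0),"redballs",tri([ray(S,320,123),ray(D,526,280)]),tri([ray(S,398,116),ray(D,477,355)]))
print(-np.array(D["camera_from_world"])[:3,:3].T@D["camera_from_world"][:3,3],-np.array(S["camera_from_world"])[:3,:3].T@S["camera_from_world"][:3,3])
# wrist mic eyepieces in scene / side
print("eyepiece",tri([ray(S,385,300),ray(D,190,35)]),tri([ray(S,222,205),ray(D,265,30)]))
from plant import planner,sensors
print(sensors.read_position())
def q(y): a=(y+np.pi/2)/2; return [0,np.cos(a),np.sin(a),0]
for p in ([.679,.0755,.2],[.679,.0755,.099],[.5187,.065,.06],[.59,.09,.09]):
  for y in (0.1,0.2426): print(p,y,planner.solve_ik(p,q(y)))
E
```

```text
mic L [0.356 0.51 ]
mic R [0.722 0.459]
stage front [0.358 0.918]
torch [0.629 0.396]
loupe [0.453 0.305]
can [0.809 0.199]
redball [ 0.868 -0.117]
drawer corner [ 0.823 -0.149]
calc [ 0.784 -0.145]
can [0.798 0.177 0.   ] redballs [ 0.849 -0.13   0.022] [ 0.636 -0.242  0.072]
[ 0.322 -0.475  0.562] [0.246 0.668 0.727]
eyepiece [0.366 0.45  0.33 ] [0.578 0.466 0.333]
[ 0.177 -0.494  0.231]
[0.679, 0.0755, 0.2] 0.1 [ 0.057  0.521  0.902 -0.     1.718 -0.043]
[0.679, 0.0755, 0.2] 0.2426 [ 0.057  0.521  0.902 -0.     1.718 -0.186]
[0.679, 0.0755, 0.099] 0.1 [ 0.057  0.569  1.038 -0.     1.534 -0.043]
[0.679, 0.0755, 0.099] 0.2426 [ 0.057  0.569  1.038 -0.     1.534 -0.186]
[0.5187, 0.065, 0.06] 0.1 [ 0.054  0.174  1.62  -0.     1.347 -0.046]
[0.5187, 0.065, 0.06] 0.2426 [ 0.054  0.174  1.62  -0.     1.347 -0.189]
[0.59, 0.09, 0.09] 0.1 [ 0.09   0.339  1.361 -0.     1.442 -0.01 ]
[0.59, 0.09, 0.09] 0.2426 [ 0.09   0.339  1.361 -0.     1.442 -0.153]
```

The space around the block is clear, with the microscope at y > 0.45. Next I'll hover above and take a wrist picture to refine the positions.

```bash
cat >> h.py <<'E'
from plant import arm, planner, optics, ticket, sensors
np.set_printoptions(precision=4,suppress=True)
def q(y): a=(y+np.pi/2)/2; return [0,np.cos(a),np.sin(a),0]
def snap(n,name):
    f=optics.grab_frame(n); cv2.imwrite(f"pics/{name}.png",f["pixels"]); np.savez(f"pics/{name}.npz",**f); return f
E
python3 - <<'E'
from h import *
arm.move_ptp([.672,.078,.21],q(0.2426))
print(sensors.read_time_s(),sensors.read_position(),sensors.read_contact_force(),sensors.read_finger_gap())
f=snap("wrist","w1")
for p in ([.679,.0755,.136],[.6335,.0917,.082],[.5312,.0138,.049]): print(proj(f,p))
E
```

```text
2.825 [0.6721 0.0769 0.2102] [-0.5956  0.1393 -0.168 ] 0.08496296064075405
[333.0196 217.7101]
[287.7094 169.4915]
[183.1009 210.3746]
```

View pics/w1.png

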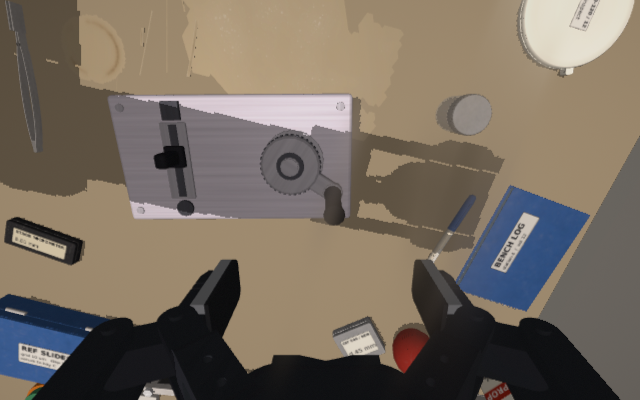

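```bash
python3 - <<'E'
import cv2
a=cv2.imread("pics/w1.png")[80:240,100:370]
cv2.imwrite("pics/w1z.png",cv2.resize(a,None,fx=2.9,fy=2.9,interpolation=cv2.INTER_CUBIC)+20)
E
```

```text
(no output)
```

View pics/w1z.png

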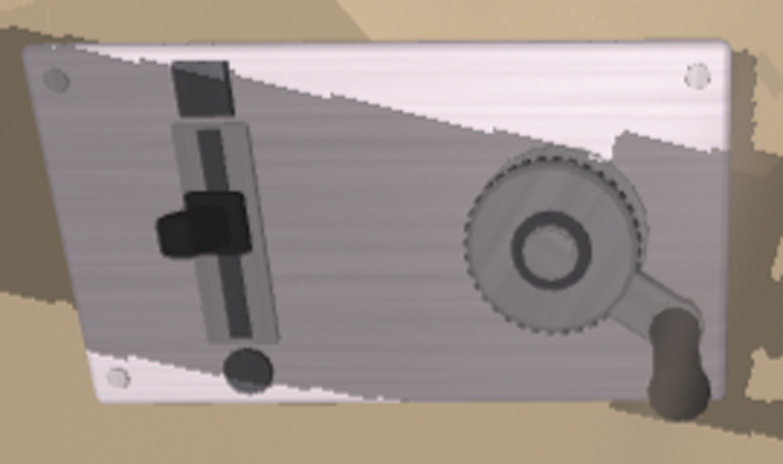

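The wrist picture shows the ring at (290.7,164.5), the stud at (289.7,167.2) and the handle top at (334,215). The round mark is at (185.5,207.6) and the square at (170,110). I'll triangulate with all three views.

```bash
python3 - <<'E'
from h import *
W=np.load("pics/w1.npz");S=np.load("pics/scene0.npz");D=np.load("pics/side0.npz")
s=lambda u,v:(290+u/5,130+v/5); d=lambda u,v:(250+u/4.5,170+v/4.5)
for n,w,z,a,b in [("stud",(289.7,167.2),.082,(234,225),(497,178)),("ring",(290.7,164.5),.076,(234,240),(495,200)),("hand",(334.1,214.8),.136,(179,92),(620,70)),("round",(185.5,207.6),.049,(478,264),(344,423)),("square",(170,110.3),.049,(421,400),(198,290))]:
    print(n,onz(W,*w,z),tri([ray(W,*w),ray(S,*s(*a)),ray(D,*d(*b))]))
E
```

```text
stud [0.6348 0.0942 0.082 ] [0.6341 0.0928 0.0808]
ring [0.6348 0.0956 0.076 ] [0.6338 0.0928 0.0697]
hand [0.6792 0.078  0.136 ] [0.6791 0.0763 0.1347]
round [0.5334 0.0176 0.049 ] [0.5317 0.015  0.047 ]
square [0.509  0.1138 0.049 ] [0.5071 0.1126 0.046 ]
```

```bash
python3 - <<'E'
from h import *
arm.gripper_to(0.05)
arm.move_l([.679,.0765,.15],vel=.15)
arm.move_l([.679,.0765,.098],vel=.08)
f0=sensors.read_contact_force(); print(f0)
arm.gripper_to(0.0,25)
arm.hold(.2)
print(sensors.read_time_s(),sensors.read_position(),sensors.read_contact_force(),sensors.read_finger_gap())
t=sensors.read_time_s()
snap("scene","s2")
E
```

```text
[-0.5414  0.0274  0.7188]
5.2833 [0.6792 0.0765 0.0986] [-1.7054 -0.247   4.3451] 0.014354726609678438
```

```bash
cat >> h.py <<'E'
import json
def wind(nsteps,dth,vel,st,flimit,verbose=1):
    """st: dict c(2), r, th0, phi(clockwise turned), z0"""
    for i in range(nsteps):
        st["phi"]+=dth; th=st["th0"]-st["phi"]
        p=[st["c"][0]+st["r"]*np.cos(th),st["c"][1]+st["r"]*np.sin(th),st["z0"]-.005*st["phi"]/(2*np.pi)]
        arm.move_l(p,vel=vel)
        F=np.array(sensors.read_contact_force())-st["F0"]
        er=np.array([np.cos(th),np.sin(th)]); et=np.array([np.sin(th),-np.cos(th)])
        Fr=F[:2]@er; Ft=-F[:2]@et   # Ft: resistance against clockwise motion
        P=np.array(sensors.read_position())[:2]-st["c"]
        act=(st["th0"]-np.arctan2(P[1],P[0])); act+=2*np.pi*np.round((st["phi"]-act)/(2*np.pi))
        st["log"].append([st["phi"],act,Fr,Ft,F[2],sensors.read_time_s(),np.hypot(*P)])
        if verbose: print(np.array(st["log"][-1]))
        if Ft>flimit or np.hypot(F[0],F[1])>40: print("STOP",F); return True
    return False
def save(st): json.dump({k:(v.tolist() if isinstance(v,np.ndarray) else v) for k,v in st.items()},open("st.json","w"),default=float)
def load():
    s=json.load(open("st.json")); s["c"]=np.array(s["c"]); s["F0"]=np.array(s["F0"]); return s
E
python3 - <<'E'
from h import *
c=np.array([.634,.0925]); p=np.array([.679,.0765]);d=p-c
st=dict(c=c,r=float(np.hypot(*d)),th0=float(np.arctan2(d[1],d[0])),phi=0.,z0=.098,F0=np.array([-.54,.03,.7]),log=[])
wind(6,np.radians(10),.06,st,9)
save(st)
E
```

```text
[ 0.1745  0.1819 -1.55    0.8321  5.5389  5.625   0.0479]
[ 0.3491  0.3583 -0.712  -0.1746  5.5896  5.9167  0.048 ]
[ 0.5236  0.5307 -0.8235  0.2155  5.4073  6.2083  0.0479]
[ 0.6981  0.7034 -1.9596 -0.6715  4.9884  6.5     0.0479]
[ 0.8727  0.8759 -1.2719  0.6442  5.6973  6.7917  0.048 ]
[ 1.0472  1.0486 -0.7666  0.2388  5.3719  7.0833  0.0479]
```

```bash
python3 - <<'E'
from h import *
f=snap("side","d3"); print(sensors.read_finger_gap())
g=snap("scene","s3")
a=cv2.resize(f["pixels"][150:300,260:440],None,fx=2.2,fy=2.2); b=cv2.resize(g["pixels"][100:250,270:450],None,fx=2.2,fy=2.2)
cv2.imwrite("pics/c3.png",np.hstack([a,b]))
E
```

```text
0.014662434451450268
```

View pics/c3.png

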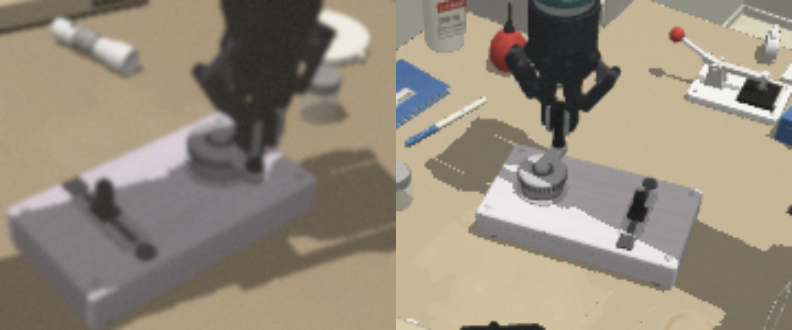

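The crank follows the gripper: the arm and ring have turned and the jaws are still on the handle. Carrying on.

```bash
python3 - <<'E'
from h import *
st=load()
n=wind(20,np.radians(14.4),.08,st,6,0)
print(np.array(st["log"])[6:])
save(st); print(sensors.read_finger_gap())
E
```

```text
[[ 1.2985  1.3005 -0.2632 -1.1096  5.7579  7.4833  0.0479]
 [ 1.5499  1.5502 -0.983  -2.1955  4.199   7.7833  0.048 ]
 [ 1.8012  1.7999 -0.9537 -1.8843  5.8285  8.0833  0.048 ]
 [ 2.0525  2.0499  1.1367 -1.164   6.1146  8.3833  0.048 ]
 [ 2.3038  2.3014  0.7979 -0.8622  7.0616  8.6833  0.048 ]
 [ 2.5552  2.5533  1.9324 -0.9821  5.7518  8.9833  0.0479]
 [ 2.8065  2.8073  2.639  -1.3515  6.6745  9.2833  0.0479]
 [ 3.0578  3.0635  3.8356 -1.8812  7.4898  9.5833  0.048 ]
 [ 3.3091  3.3184  2.4481 -0.6478  6.7796  9.8833  0.048 ]
 [ 3.5605  3.5717  2.1397 -2.1411  6.8179 10.1833  0.048 ]
 [ 3.8118  3.8251  2.6455 -2.1873  6.0176 10.4833  0.0481]
 [ 4.0631  4.0767  2.6891 -1.1786  5.0111 10.7833  0.0481]
 [ 4.3145  4.3289  2.924  -1.544   4.5703 11.0833  0.0481]
 [ 4.5658  4.5816  2.7511 -3.1609  4.6083 11.3833  0.0481]
 [ 4.8171  4.8354  3.122  -2.3026  4.4127 11.6833  0.048 ]
 [ 5.0684  5.0897  2.3153 -2.2222  4.6583 11.9833  0.048 ]
 [ 5.3198  5.3435  1.3298 -1.5158  5.4406 12.2833  0.0479]
 [ 5.5711  5.5959  0.4815 -2.3583  4.2688 12.5833  0.048 ]
 [ 5.8224  5.8475  0.1471 -2.4322  5.513  12.8833  0.048 ]
 [ 6.0737  6.0958 -0.97   -1.2251  4.6429 13.1833  0.048 ]]
0.01407593695191343
```

```bash
cat >> h.py <<'E'
def ftan(st,n=5,dt=.02):
    out=[]
    for i in range(n):
        arm.hold(dt); F=np.array(sensors.read_contact_force())-st["F0"]
        th=st["th0"]-st["phi"]; out.append([F[0]*np.cos(th)+F[1]*np.sin(th),-F[0]*np.sin(th)+F[1]*np.cos(th),F[2]])
    return np.array(out)
E
python3 - <<'E'
from h import *
st=load()
print(ftan(st,6,.03))
wind(1,np.radians(10),.03,st,6); print(ftan(st,6,.03))
save(st)
E
```

```text
[[-0.3578 -1.3822  5.898 ]
 [-0.7377 -1.7882  4.9096]
 [-1.3781 -1.6552  5.7911]
 [-1.1548 -2.0886  5.6926]
 [-0.5188 -1.9291  5.8215]
 [-0.0214 -2.249   5.9987]]
[ 6.2483  6.2559 -1.0803  0.4461  5.8206 13.8083  0.048 ]
[[-0.5235  0.2707  5.3052]
 [-1.4098  0.3996  5.5651]
 [-0.457  -0.709   5.968 ]
 [-0.9216  0.0368  5.2492]
 [-0.3607 -0.3639  5.1239]
 [-1.0773 -0.4722  5.215 ]]
```

```bash
python3 - <<'E'
from h import *
st=load(); k=len(st["log"])
for i in range(22):
    if wind(1,np.radians(10),.05,st,12,0): break
    f=ftan(st,2,.02)[:,1].mean(); st["log"][-1].append(f)
    if f>3.5: print("rise");break
for l in st["log"][k:]: print(np.array(l)[[0,1,2,3,4,5,-1]])
save(st)
E
```

```text
rise
[ 6.4228  6.4316 -0.7869  0.6442  5.0664 14.325  -0.7774]
[ 6.5973  6.6042 -1.0892 -0.563   5.3315 14.675  -0.6053]
[ 6.7719  6.7765 -1.8059 -1.445   5.2123 15.025  -0.6376]
[ 6.9464  6.9494 -0.8607 -0.2207  6.326  15.375  -0.2604]
[ 7.1209  7.1219 -1.4431 -0.2035  4.2635 15.725   0.3746]
[ 7.2955  7.2947 -1.3762 -0.0349  5.2664 16.075   0.5429]
[ 7.47    7.4672 -1.2542 -0.2247  4.8509 16.425   0.0451]
[ 7.6445  7.6406 -1.2756  0.6521  5.0422 16.775  -0.0181]
[ 7.8191  7.8136 -1.5858  0.0225  4.8122 17.125  -0.4369]
[ 7.9936  7.9845 -0.5956  0.2902  5.2422 17.475   0.7044]
[ 8.1681  8.1534 -0.2225  2.6431  5.5864 17.825   3.1012]
[ 8.3427  8.3209 -0.7073  2.918   5.3102 18.175   3.7655]
```

Resistance starts to rise at about 8.0 rad, or 1.27 turns. I'll approach snug in small steps.

```bash
python3 - <<'E'
from h import *
st=load(); k=len(st["log"])
for i in range(8):
    if wind(1,np.radians(4),.03,st,11,0): break
    f=ftan(st,4,.02)[:,1].mean(); st["log"][-1].append(f)
    if f>7.3: print("snug");break
for l in st["log"][k:]: print(np.array(l)[[0,1,2,3,4,5,-1]])
save(st); print(sensors.read_finger_gap())
E
```

```text
snug
[ 8.4125  8.3823 -0.9503  5.0862  4.8322 18.4667  5.248 ]
[ 8.4823  8.4466 -1.3446  5.3468  4.5522 18.7917  6.2698]
[ 8.5521  8.5125 -1.3959  6.7417  4.4037 19.1167  6.5745]
[ 8.6219  8.578   0.1048  7.3224  5.4857 19.4417  7.7025]
0.014524744007890255
```

```bash
python3 - <<'E'
from h import *
st=load()
wind(1,np.radians(3.5),.03,st,11,1)
print(ftan(st,5,.02)); save(st)
arm.gripper_to(.04); arm.hold(.1)
print(sensors.read_contact_force(),sensors.read_finger_gap())
p=np.array(sensors.read_position()); 
arm.move_l([p[0],p[1],.17],vel=.15)
arm.move_ptp([.53,.068,.19],q(.2426-np.pi/2))
print(sensors.read_time_s(),sensors.read_contact_force())
snap("wrist","w4")
f=snap("side","d4");g=snap("scene","s4")
a=cv2.resize(f["pixels"][150:300,250:430],None,fx=2.2,fy=2.2); b=cv2.resize(g["pixels"][100:250,270:450],None,fx=2.2,fy=2.2)
cv2.imwrite("pics/c4.png",np.hstack([a,b]))
E
```

```text
[ 8.683   8.6359 -1.0659  8.161   4.9535 19.7583  0.0478]
[[-0.6381  7.5397  5.0708]
 [-1.0476  7.9431  5.2172]
 [-0.2998  7.4717  4.8969]
 [-1.1042  6.7803  4.6007]
 [-0.7267  8.4897  4.809 ]]
[ 0.0638 -0.4876  0.1728] 0.03997164380275286
22.3833 [-0.5867 -0.0374 -0.3666]
```

View pics/c4.png

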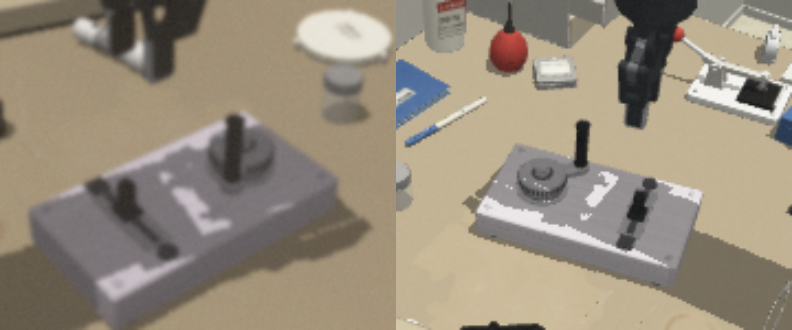

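View pics/w4.png

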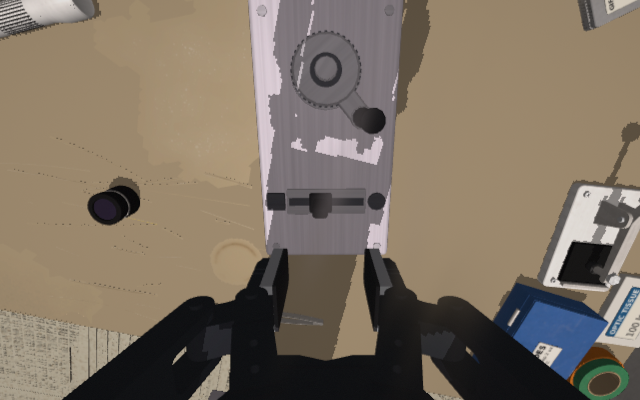

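The crank now stands on the near-right side, with its handle top at wrist pixel (371,120) and the slider tab at about (320,207). I'll check the crank angle and tab position by ray cast.

```bash
python3 - <<'E'
from h import *
W=np.load("pics/w4.npz")
c=onz(W,326,69,.0695)[:2]; st_=onz(W,326,68,.0755); h=onz(W,371,121,.1291)[:2]
print("ring",c,"hand",h, "ang",np.degrees(np.arctan2(*(h-c)[::-1])),np.hypot(*(h-c)))
st=load(); print("expected",np.degrees((st["th0"]-8.636+4*np.pi)%(2*np.pi)))
print("tab",onz(W,320,210,.082),"round",onz(W,376.5,201,.049),"sq",onz(W,276,201,.049))
a=W["pixels"][170:240,250:400]; cv2.imwrite("pics/w4z.png",cv2.resize(a,None,fx=5,fy=5,interpolation=cv2.INTER_CUBIC))
E
```

```text
ring [0.6347 0.0935] hand [0.6054 0.056 ] ang -127.93235662714649 0.047544563202457535
expected 205.62052229461088
tab [0.5214 0.0708 0.082 ] round [0.5326 0.0167 0.049 ] sq [0.5086 0.1131 0.049 ]
```

View pics/w4z.png

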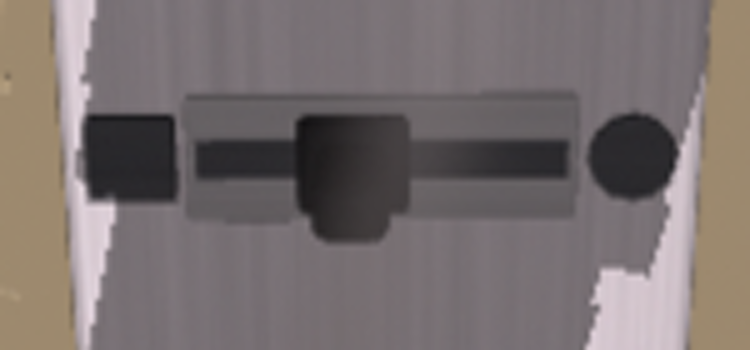

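The crank sprang back about 0.45 rad on release. That fits about 2 N of drag against 10 N/rad, and it is still about 0.2 rad past first touch. Seating came at about 1.27 turns, which is fewer than two, so the slider goes to the square mark (+y end).

```bash
python3 - <<'E'
from h import *
ps=-1.328; e=np.array([-np.sin(.2426),np.cos(.2426)])
g=np.array([.5188,.0700])
arm.move_l([*g,.12],vel=.15)
arm.move_l([*g,.059],vel=.08)
F0=np.array(sensors.read_contact_force()); print(F0)
arm.gripper_to(0.0,20); arm.hold(.1)
print(sensors.read_finger_gap(),sensors.read_contact_force(),sensors.read_position())
p0=np.array(sensors.read_position())[:2]; tr=np.array([.5198,.0643])
print("offset along track",(p0-tr)@e)
s=0
for ds in [.01,.008]+[.002]*9:
    s+=ds; arm.move_l([*(p0+e*s),.059],vel=.04); arm.hold(.05)
    F=np.array(sensors.read_contact_force())-F0; P=np.array(sensors.read_position())[:2]
    print(s,(P-tr)@e,F[:2]@e,F)
    if F[:2]@e<-9: break
print(sensors.read_time_s(),sensors.read_finger_gap()); snap("wrist","w5")
E
```

```text
[-0.0753  0.1126  0.1791]
0.013038947168692526 [-0.5826  0.4     4.9031] [0.5192 0.07   0.0597]
offset along track 0.005715355866419429
0.01 0.01612174902803837 1.364743100448687 [-3.6862  0.4937  7.5063]
0.018000000000000002 0.024154537719085954 0.9197518740553562 [-4.3784 -0.136   7.0138]
0.020000000000000004 0.025807081756293444 0.02455986430243774 [-2.8087 -0.6698  8.2775]
0.022000000000000006 0.027751406859730196 -0.0597049604964774 [-4.0407 -1.0615  6.9205]
0.024000000000000007 0.029728913714595094 -0.16394446415818406 [-3.6662 -1.0762  6.3793]
0.02600000000000001 0.030966197435784826 -3.9318578674114466 [-2.9985 -4.7925  7.2245]
0.02800000000000001 0.031114221389225594 -11.826320076856728 [ -0.5041 -12.3078   6.0445]
26.8583 0.013366074562776614
```

The slider reached its end stop at about 31 mm, with the force rising to 12 N. I'll back off 1.5 mm to take the load off, release, lift clear and look.

```bash
python3 - <<'E'
from h import *
e=np.array([-np.sin(.2426),np.cos(.2426)])
p=np.array([.5192,.0700])+e*.0265
arm.move_l([*p,.059],vel=.04); arm.hold(.05); print(sensors.read_contact_force())
arm.gripper_to(.04); p=np.array(sensors.read_position())[:2]
arm.move_l([*p,.15],vel=.12)
arm.move_l([.50,.06,.19],vel=.2)
print(sensors.read_time_s(),sensors.read_contact_force())
f=snap("wrist","w6")
a=f["pixels"][0:240,230:430]; cv2.imwrite("pics/w6z.png",cv2.resize(a,None,fx=2.5,fy=2.5,interpolation=cv2.INTER_CUBIC))
d=snap("side","d6");g=snap("scene","s6")
a=cv2.resize(d["pixels"][150:300,250:430],None,fx=2.2,fy=2.2); b=cv2.resize(g["pixels"][100:250,270:450],None,fx=2.2,fy=2.2)
cv2.imwrite("pics/c6.png",np.hstack([a,b]))
E
```

```text
[-2.059  -5.3503  6.5379]
28.9167 [ 0.2438 -0.036  -0.4166]
```

View pics/w6z.png

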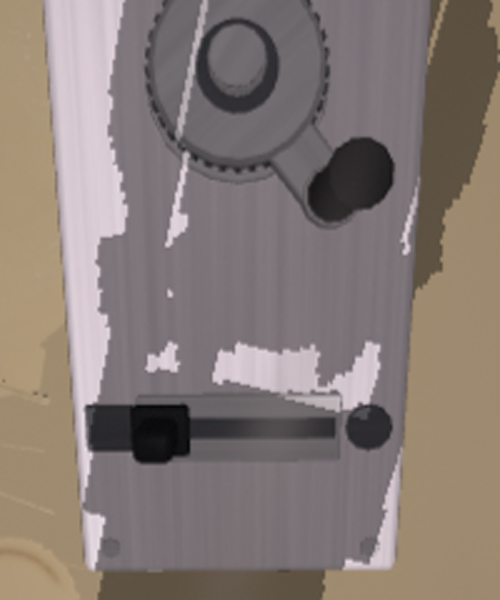

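View pics/c6.png

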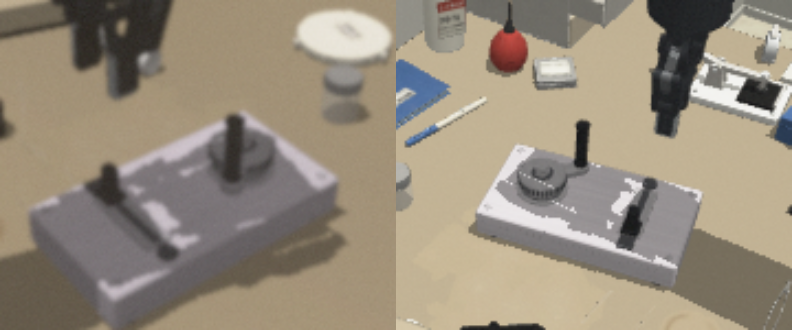

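```bash
python3 - <<'E'
from h import *
print(ticket.job_done(), sensors.read_time_s())
E
```

```text
the job is handed in; nothing more can be done
the job is handed in; nothing more can be done
```

I wound the gauge down until it was snug, set the slider to the square mark and handed the job in at about 29 s of the 72 s allowed.

- **Turns:** I wound the gauge clockwise by its crank. Resistance began to rise at about 8.0 rad, or 1.27 turns, so it took fewer than two turns.
- **Snug force:** I stopped at about 8.64 rad. The force at the crank averaged 7.6 N over the last readings, with peaks near 8.5 N, inside the 5 to 12 N band.
- **Spring-back:** When I let go, the crank sprang back about 0.45 rad, which is more than I expected. That fits about 2 N of drag against 10 N/rad, and it left the gauge about 0.2 rad past first touch. It looked unmoved in the last pictures.
- **Slider:** I pushed it to its end stop at the square mark. It stopped moving at about 31 mm and the force rose to 12 N. The last pictures show it right beside the square mark.
- **Other checks:** The arm was clear, with wrist force under 0.5 N. In the last pictures nothing visible around the block had moved, but the loupe and torch were mostly out of view, so I did not check those two.

While the gauge was running free, the force readings were noisy and drifted between about -3 and +0.5 N. I judged the seating from averaged readings taken at rest and from the crank's position in the picture, not from single readings.

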